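Load a tile caddy and hold it down against its spring

ROBOT

A 6-joint arm with a two-finger parallel gripper is mounted at the origin on a cart in front of the work surface, level with it; the furniture and walls round the work are solid. World frame = base frame: x ahead of the robot, y to its left, z up, the work surface at z = 0. Lengths are in m, angles in degrees, forces in N, time in s.
With the tool pointing down it reaches from about 0.4 to 0.825 m from the base axis. Payload 7 kg.
Tool frame: the origin (TCP) lies at the very end of the fingers, on their centre line; the grasp point (between the pads) lies hold_point_z behind it (hold_point_z is the distance from the TCP to the grasp point, in m); z points along the fingers, y is the direction in which the jaws open and shut (so a half turn about z gives the same grasp; the last joint's range is limited). The gripper opens to 88 mm and grips with 3 to 60 N. Pads are 19 mm wide; open, the fingers measure 130 mm over their backs; the gripper's body (78 mm by 193 mm) begins 47 mm behind the grasp point.
Start: joints at [90.132, 20.546, 0.682, 0, -70.136, -16.507], TCP at [0.19, 0.648, 0.227] pointing down, gripper open.
Joint ranges: [-176.03, 176.03], [-82.01, 121.73], [-58.28, 71.71], [-173.87, 95.51], [-174.79, -0.11], [-173.66, 173.66]. Speed limits (degrees/s): [136.94, 136.94, 172.46, 180, 180, 180].

INTERFACE

Orientations are given as [roll, pitch, yaw] about the fixed x, y, z axes, in that order (R = Rz(yaw) Ry(pitch) Rx(roll)).
In Python, from plant import get_obs, snapshot, close_job, hold_point_z gives the robot as it stands. The module is installed in compiled form; this text tells all that it offers.
- The arm moves only by the tool jog_arm, never from a script. Its argument "commands" is a list of rows, each a list of 4 numbers: the shift along the world's x, y, z in mm, then the turn about the world's z in degrees. In form: [[x, y, z, turn], ...]. A call has exactly 10 rows; each row shifts and turns the commanded pose from where the row before left it; what a row does not reach is not made up. A row lasts 1/12 s, in which the tool goes at most 41.7 mm and 7.16 degrees, less where a joint would pass 70% of its speed; a pose out of reach is approached as far as the arm can. A call is refused whole if a number of a shift passes 41.7 or a number of a turn 7.16, either way. A call with a gripper value outside its range is refused whole. "fingers" is the finger opening in mm, from 0 to 87.6, set as the call begins (left out, the last holds). The fingers move at their own pace and stop on an object; the grip force is fixed at half the most. Time passes only in rows, so rows that do not move let the fingers close, or fill a call up. It gives the time, the measured TCP pose, the force and the opening at its end, in the units of the state.
- get_obs(): the state, without advancing time (a new reading comes with each control period).
- snapshot(name): name is "scene" or "top" or "wrist"; returns a dict with "image" (400x640x3 uint8, red, green, blue), "fov_y" (degrees; the focal length in pixels is half the picture's height over the tangent of half this angle, whatever the lens; pixels are square), "cx", "cy" (the principal point, pixels), "dist_coeffs" ([k1, k2, p1, p2, k3] as OpenCV has them; the pictures are not rectified), "rvec" (rotation vector, rad) and "tvec" (3), from world to camera coordinates, as OpenCV has them; the wrist camera has in their place "mount" (4x4, takes a point from camera to tool coordinates, whose origin is the TCP and whose axes are the flange's). Camera axes: x right, y down, z forward; pixel columns grow to the right and rows downward; lengths in m; the calibration is good to about 2 mm. A picture is of the moment at which its call begins: read the wrist's pose just before it. There is no depth.
- close_job(): hands the job in, once; it reports no verdict.
The state is a dict: "clock": time; "joint_pos": joint angles; "qvel": joint speeds; "tau": joint torques, N m; "tool_pos": TCP position; "orientation": TCP orientation; "force": force on the tool from outside, world axes, zero at the start; "moment": the same for the moment, N m; "opening": finger opening in m.
Only numpy, scipy, OpenCV 4.12 (cv2) and the standard library are available. Lean on these libraries where they do the work, as an engineer would, in place of code of your own. Each camera call takes 0.05 s, during which the arm holds its last target.

TASK

In the spring-loaded caddy lies one stone tile. Lay the cork sheet flat on it inside the corner guides as a separator and the other stone tile on top of the cork; then push the stack down against the spring until the top face of the upper tile is level with the top edges of the caddy's two low end plates, and keep holding it there so that I can slip the retaining strap over: finish while still pressing, do not let it rise. Leave the mug, tape roll, salt shaker, jar and clothes peg alone.

Things in the scene. Friction and masses are not known exactly. Their poses are not given: they have to be found in the camera images.
- caddy: fixed aluminium tile caddy, base 150 x 96 x 8 mm, two 4 mm end plates at x = +-56 mm, four L-shaped corner guides with flared lips, up to 104 mm high. Inside 108 (x) by 68 mm (y): 4 mm play round a tile on each side. Its long sides (+-y) are open for 80 mm between the guides, for fingers holding a tile across its width. Origin: centre of the underside, x along the length, z up
- rim (a point): point in the middle of the caddy at the height of the end plates' top edges, 74 mm above the worktop; the corner guides stand 20 to 30 mm higher; the upper tile's top face belongs at this height at the end
- carrier (a joint): travel in m of the sprung plate (92 x 46 mm) under the stack: 0 = up (its top 46 mm above the worktop), grows as it is pushed down, hard stop at 0.026. Preloaded: about 9 N at 0, then 0.4 N more per mm; it does not sag under the stack alone (top then 90 mm above the worktop). Level with the end plates at 0.016, with about 11 N from the fingers
- lower_tile: flat rectangular pale stone tile, 100 x 60 x 18 mm; origin at the centre of its underside, x along the 100 mm length, y along the 60 mm width, z up. Already lies loose in the caddy on the carrier plate (underside 46 mm, top 64 mm above the worktop)
- upper_tile: flat rectangular pale stone tile, 100 x 60 x 18 mm; origin at the centre of its underside, x along the 100 mm length, y along the 60 mm width, z up. The same as the one in the caddy, but lying loose on the worktop to one side of the caddy
- cork_sheet: flat rigid rectangular cork sheet, 100 x 60 x 8 mm, loose on the worktop on the other side of the caddy; origin at the centre of its underside, x along the 100 mm length, y along the 60 mm width, z up
- mug: bystander: dark mug, 88 x 126 x 106 mm, origin under its centre
- tape: bystander: roll of tape lying flat, 104 mm across, 25 mm high, origin under its centre
- shaker: bystander: salt shaker, 44 mm across, 90 mm high, origin under its centre
- jar: bystander: jar with a lid, 69 mm across, 86 mm high, origin under its centre
- clothes_peg: bystander: wooden clothes peg, 15 x 72 x 12 mm, lying near the front edge, origin under its centre
Mind the look-alikes: they are no part of the job. Of the things that look like the cork_sheet, the larger one is meant.

How it is judged (in metres and radians):
On the way, in this order (a step that is already met when the one before it is completed fails the run):
1. the cork sheet lies flat on the tile in the caddy (horizontal distance between cork_sheet and lower_tile below 0.011 m and z of cork_sheet in the frame of lower_tile between 0.015 and 0.021 m and angle between the x axis of cork_sheet and the x axis of lower_tile, either way round below 0.2 rad and horizontal distance between lower_tile and rim below 0.01 m), for 0.2 s.
2. the second tile lies flat on the cork (all of step 1 and horizontal distance between upper_tile and cork_sheet below 0.011 m and z of upper_tile in the frame of cork_sheet between 0.005 and 0.011 m and angle between the x axis of upper_tile and the x axis of cork_sheet, either way round below 0.2 rad), for 0.2 s.
3. the stack is held down level with the end plates (all of step 2 and value of joint carrier between 0.012 and 0.02 m and contact force between the fingers and upper_tile above 4 N), for 0.5 s.
At the end, for the whole second after the job is handed in: Lower tile, cork, upper tile lie flat on one another in the caddy (each within 11 mm sideways, 3 mm in height, 0.2 rad), the upper top within 4 mm of level with the end plates (carrier 12 to 20 mm down), still (10 mm/s), untilted (0.08 rad), the fingers bearing on it with 4 to 60 N (all of step 3 and velocity of joint carrier between -0.01 and 0.01 m/s and angle between upper_tile's own z axis and vertical below 0.08 rad and contact force between the fingers and upper_tile below 60 N); the arm keeps its last pose, push and grip.
It fails at once if a bystander is pushed more than 25 mm from its place (distance of any of mug, tape, shaker, jar, clothes_peg from where it was at the start of the episode above 0.025 m).
It also fails if it takes over 72 s, if anything falls off the work surface, if the arm or the gripper's body presses on something with over 40 N, if the wrist force passes 120 N, or if a joint passes its speed limit or range.

## Working session

There is one attempt and no reset: what is moved stays moved. The work goes in short steps, Python scripts to look and compute and a tool call to move; the robot and the scene stay as the last step left them, time stands still between calls to the robot, and variables do not carry over. Pictures are saved under pics/ and viewed, and the job is handed in when it is done.

Besides the shell and the picture viewer there is one more tool, called after "Emit:" as name(argument=value, ...), one argument or row to a line, values as JSON. jog_arm: Moves the arm, as the interface text tells. Its arguments: {"type":"object","properties":{"commands":{"type":"array","items":{"type":"array","items":{"type":"number"}}},"fingers":{"type":"number"}},"required":["commands"]}

```bash
mkdir -p pics; python3 - <<'E'
from plant import get_obs, snapshot, hold_point_z
import cv2
print(hold_point_z); print(get_obs())
for n in ["scene","top","wrist"]:
    s=snapshot(n); cv2.imwrite(f"pics/{n}0.png",s["image"][:,:,::-1])
    print(n,{k:v for k,v in s.items() if k!="image"})
E
```

```text
0.0188
{'clock': 0.0, 'joint_pos': array([ 9.01314315e+01,  2.05923852e+01,  6.34453391e-01, -2.12677338e-02,
       -7.01343141e+01, -1.65060626e+01]), 'qvel': array([-0.00809252,  0.05998634,  0.00161407,  0.06435555, -0.11243043,
        0.00089079]), 'tau': array([ 8.34954608e-05, -5.82722247e+01,  2.93058103e+01,  6.99725792e+00,
        6.95596682e-03, -1.44915562e-04]), 'tool_pos': array([0.19018399, 0.64715592, 0.2256135 ]), 'orientation': array([ 1.79905875e+02, -7.04231301e-03, -1.63818685e+01]), 'force': array([0.40363168, 0.40825869, 0.18103805]), 'moment': array([-0.00216063,  0.00490395, -0.0409924 ]), 'opening': 0.08755487832197839}
scene {'fov_y': 43.75088593183297, 'cx': 317.67066533882047, 'cy': 197.5461307509065, 'dist_coeffs': array([0.02708594, 0.        , 0.        , 0.        , 0.        ]), 'rvec': array([ 1.96537716, -1.12231535,  0.56199355]), 'tvec': array([-0.30328983,  0.35571737,  0.94469449])}
top {'fov_y': 44.381753686353235, 'cx': 319.85402272633615, 'cy': 197.9735630032188, 'dist_coeffs': array([-0.07993556,  0.        ,  0.        ,  0.        ,  0.        ]), 'rvec': array([ 2.18174349, -2.13375234,  0.11485526]), 'tvec': array([-0.00720564,  0.58377034,  1.0792051 ])}
wrist {'fov_y': 70.36773863887916, 'cx': 316.558226294448, 'cy': 202.06021918806837, 'dist_coeffs': array([-0.04482089,  0.        ,  0.        ,  0.        ,  0.        ]), 'mount': array([[-5.12081148e-04, -9.63324372e-01, -2.68339136e-01,
         7.22978659e-02],
       [ 9.99999804e-01, -3.96757396e-04, -4.83995664e-04,
         6.12998379e-04],
       [ 3.59779282e-04, -2.68339332e-01,  9.63324387e-01,
        -1.57762451e-01],
       [ 0.00000000e+00,  0.00000000e+00,  0.00000000e+00,
         1.00000000e+00]])}
```

View pics/scene0.png

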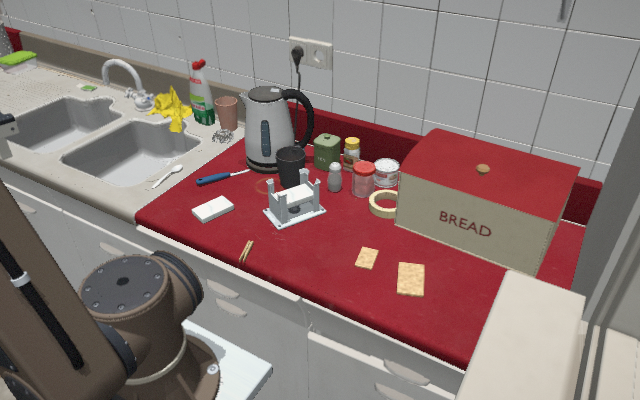

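View pics/top0.png

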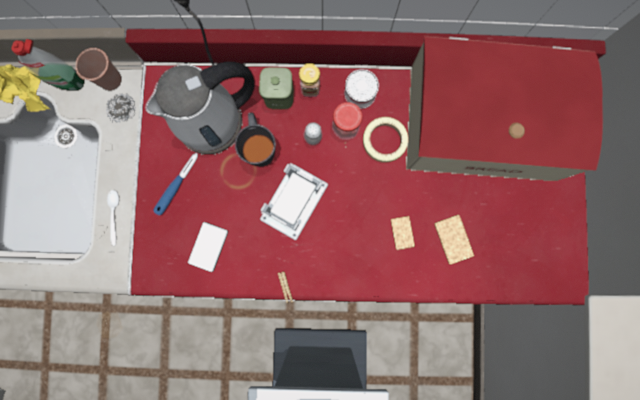

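View pics/wrist0.png

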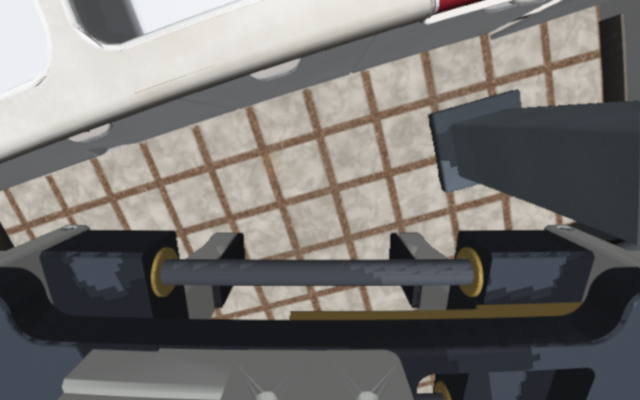

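The top view shows the upper tile at about (208,246), the caddy at (294,201), the larger cork at (454,239) and the smaller look-alike at (402,233). Next I'll measure them.

```bash
cat > h.py <<'E'
import numpy as np, cv2
from plant import get_obs, snapshot
from scipy.spatial.transform import Rotation as Rn
def cam(s,o=None):
    f=200/np.tan(np.radians(s["fov_y"]/2)); K=np.array([[f,0,s["cx"]],[0,f,s["cy"]],[0,0,1]])
    if "rvec" in s:
        R=cv2.Rodrigues(s["rvec"])[0]; t=s["tvec"]
    else:
        T=np.eye(4);T[:3,:3]=Rn.from_euler("xyz",o["orientation"],degrees=True).as_matrix();T[:3,3]=o["tool_pos"]
        M=np.linalg.inv(T@s["mount"]); R=M[:3,:3]; t=M[:3,3]
    return K,np.array(s["dist_coeffs"]),R,t
def toplane(c,px,z):
    K,d,R,t=c
    u=cv2.undistortPoints(np.array(px,float).reshape(-1,1,2),K,d).reshape(-1,2)
    r=np.c_[u,np.ones(len(u))]@R; C=-R.T@t
    return C+r*((z-C[2])/r[:,2])[:,None]
def proj(c,P):
    K,d,R,t=c
    return cv2.projectPoints(np.array(P,float).reshape(-1,1,3),cv2.Rodrigues(R)[0],t,K,d)[0].reshape(-1,2)
def rect(c,mask,z):
    n,l,st,ce=cv2.connectedComponentsWithStats(mask.astype(np.uint8))
    for i in range(1,n):
        if st[i,4]<150: continue
        ct=max(cv2.findContours((l==i).astype(np.uint8),cv2.RETR_EXTERNAL,cv2.CHAIN_APPROX_NONE)[0],key=len)
        P=toplane(c,ct.reshape(-1,2),z)[:,:2]
        (m,sz,a)=cv2.minAreaRect((P*1000).astype(np.float32))
        if sz[0]<sz[1]: a+=90
        print("px",ce[i].round(),"ctr",np.round(m,1),"size",np.round(sz,1),"long axis deg",round((a+90)%180-90,1))
E
python3 - <<'E'
from h import *
s=snapshot("top");c=cam(s);im=s["image"].astype(int)
print("campos",-c[2].T@c[3])
r,g,b=im[...,0],im[...,1],im[...,2]
roi=np.zeros(r.shape,bool);roi[150:290,140:580]=1
print("white");rect(c,(r>170)&(g>170)&(b>160)&roi,0.018)
print("cork");rect(c,(r>150)&(g>110)&(b<190)&(r-b>40)&roi,0.008)
x=s["image"][140:260,240:350];cv2.imwrite("pics/cad.png",cv2.resize(x,None,fx=5,fy=5,interpolation=2)[:,:,::-1])
print(toplane(c,[[262,207],[296,239],[327,180],[290,165]],0.008).round(3))
E
```

```text
campos [ 0.45597096 -0.00550428  1.13911525]
white
px [386. 155.] ctr [ 689.6 -144.8] size [23.7 86.4] long axis deg -88.7
px [293. 202.] ctr [578.8  69.9] size [104.6 149.6] long axis deg -28.4
px [454. 239.] ctr [ 497.7 -303.9] size [98.  57.4] long axis deg 20.4
px [402. 232.] ctr [ 510.3 -184.2] size [66.4 40.3] long axis deg 10.9
px [207. 247.] ctr [468.  261.4] size [ 60.6 100.1] long axis deg -18.4
cork
px [454. 239.] ctr [ 497.9 -305.9] size [103.1  63.8] long axis deg 20.5
px [402. 232.] ctr [ 511.1 -185.8] size [73.  45.2] long axis deg 10.8
[[ 0.563  0.14   0.008]
 [ 0.49   0.059  0.008]
 [ 0.629 -0.01   0.008]
 [ 0.663  0.078  0.008]]
```

View pics/cad.png

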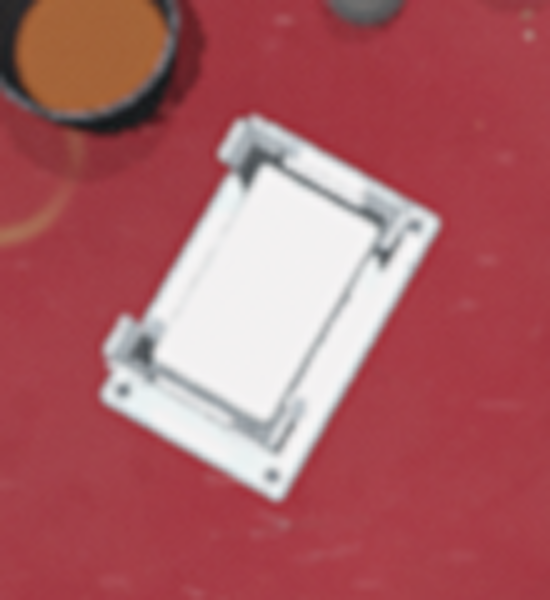

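```bash
python3 - <<'E'
from h import *
s=snapshot("top");c=cam(s)
f=lambda L:np.array(L)/5.0+[240,140]-0.4
T=toplane(c,f([[259,165],[382,225],[272,422],[153,358]]),0.064);print(T.round(4),T.mean(0))
B=toplane(c,f([[100,395],[280,500],[440,218]]),0.008);print(B.round(4),(B[0]+B[2])/2)
for P in(T,B): d=P[1:]-P[:-1];print(np.linalg.norm(d,axis=1).round(4),np.degrees(np.arctan2(d[:,1],d[:,0])).round(1))
# wireframe fit base rect + tile with mesh over both cams
import itertools
def ov(n,x,y,a):
    s=snapshot(n);c=cam(s);im=cv2.resize(s["image"][:,:,::-1],None,fx=5,fy=5,interpolation=2)
    A=np.radians(a);R=np.array([[np.cos(A),-np.sin(A)],[np.sin(A),np.cos(A)]])
    for hx,hy,z,col in((75,48,8,(0,255,0)),(50,30,64,(255,0,0)),(56,34,74,(0,200,255))):
        P=np.array([[hx,hy],[hx,-hy],[-hx,-hy],[-hx,hy]])@R.T+[x,y]
        q=proj(c,np.c_[P,[z]*4]/1000)
        cv2.polylines(im,[((q+.5)*5-.5).round().astype(int)],True,col,1)
    q=proj(c,[[x/1000,y/1000,.03]])[0].astype(int)
    cv2.imwrite(f"pics/ov_{n}.png",im[(q[1]-55)*5:(q[1]+55)*5,(q[0]-60)*5:(q[0]+60)*5])
x,y=(T.mean(0)[:2]*1000);print(x,y)
ov("top",576,69,-30);ov("scene",576,69,-30)
E
```

```text
[[0.6357 0.07   0.064 ]
 [0.6099 0.0147 0.064 ]
 [0.5215 0.0609 0.064 ]
 [0.5486 0.1142 0.064 ]] [0.57891061 0.0649555  0.064     ]
[[ 0.5356  0.1445  0.008 ]
 [ 0.4891  0.0597  0.008 ]
 [ 0.6218 -0.0112  0.008 ]] [0.57871118 0.0666371  0.008     ]
[0.061  0.0997 0.0598] [-115.   152.4   63.1]
[0.0967 0.1505] [-118.8  -28.1]
578.910612188596 64.95550454965532
```

View pics/ov_top.png

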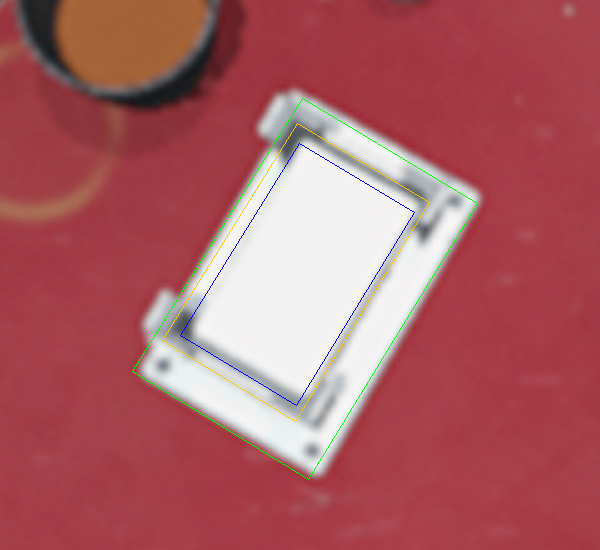

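View pics/ov_scene.png

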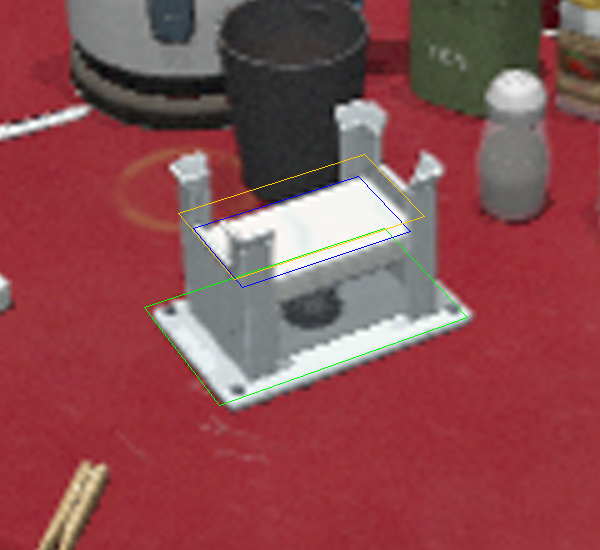

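Everything matches the given sizes:

| Item | Centre x, y (mm) | Yaw (deg) |
|---|---|---|
| Caddy | 579, 66 | about -28 |
| Large cork | 498, -305 | 20.4 |
| Upper tile | 468, 261 | -18.4 |

Now I'll move towards the cork on an arc.

Emit:
jog_arm(
  commands=[
    [22,-33,0,0],
    [22,-33,0,0],
    [22,-33,0,0],
    [22,-33,0,0],
    [22,-33,0,0],
    [22,-33,0,0],
    [22,-33,0,0],
    [22,-33,0,0],
    [22,-33,0,0],
    [22,-33,0,0],
  ],
  fingers=87,
)

```text
clock: 1.18
tool_pos: [0.4109, 0.3159, 0.227]
orientation: [-180.0, -0.0, -16.4]
force: [-0.4, 0.4, 0.0]
opening: 0.087
```

Emit:
jog_arm(
  commands=[
    [8,-39,0,3.7],
    [8,-39,0,3.7],
    [8,-39,0,3.7],
    [8,-39,0,3.7],
    [8,-39,0,3.7],
    [8,-39,0,3.7],
    [8,-39,0,3.7],
    [8,-39,0,3.7],
    [8,-39,0,3.7],
    [8,-39,0,3.7],
  ],
)

```text
clock: 2.02
tool_pos: [0.4903, -0.0744, 0.227]
orientation: [180.0, -0.1, 20.8]
force: [1.3, 0.8, -0.0]
opening: 0.0868
```

Emit:
jog_arm(
  commands=[
    [1,-35,0,0],
    [1,-35,0,0],
    [1,-35,0,0],
    [1,-35,0,0],
    [1,-35,0,0],
    [1,-35,0,0],
    [0,-20,0,0],
    [0,0,-20,0],
    [0,0,-20,0],
    [0,0,0,0],
  ],
)

```text
clock: 2.85
tool_pos: [0.494, -0.3021, 0.1827]
orientation: [-179.7, 0.2, 20.5]
force: [-1.4, 1.6, -0.7]
opening: 0.087
```

```bash
python3 - <<'E'
from h import *
o=get_obs();print(o)
s=snapshot("wrist");c=cam(s,o);cv2.imwrite("pics/w1.png",s["image"][:,:,::-1])
im=s["image"].astype(int);r,g,b=im[...,0],im[...,1],im[...,2]
m=(r>150)&(g>110)&(b<200)&(r-b>40); m[230:]=0
rect(c,m,0.008)
E
```

```text
{'clock': 2.85, 'joint_pos': array([-1.21567496e+01,  1.36613004e+01, -1.50035046e+01, -9.23467379e-02,
       -6.16732192e+01,  1.22712855e+02]), 'qvel': array([ 0.95115464, -1.59529981,  2.84361385,  1.06611564, -4.50020445,
       -0.06737689]), 'tau': array([-4.27176878e-01, -4.94472742e+01,  2.96000361e+01,  7.20929906e+00,
        1.01910844e+00,  8.54576414e-03]), 'tool_pos': array([ 0.49395774, -0.30205805,  0.18269298]), 'orientation': array([-179.74912644,    0.2406448 ,   20.51257411]), 'force': array([-1.37698063,  1.60457283, -0.71842388]), 'moment': array([0.04361419, 0.17637088, 0.01524993]), 'opening': 0.08699227387680393}
px [420.  73.] ctr [ 650.8 -385.9] size [388.5  10.8] long axis deg 88.2
px [547.  41.] ctr [ 733.1 -486.7] size [194.7   1. ] long axis deg 86.9
px [234. 128.] ctr [ 512.3 -188.9] size [71.7 44. ] long axis deg 10.8
px [323. 168.] ctr [ 498.3 -307.6] size [101.1  61.8] long axis deg 20.5
px [  4. 173.] ctr [376.6  76.4] size [63.6 13.7] long axis deg 13.5
px [ 30. 211.] ctr [332.4  31.8] size [61.6 92.8] long axis deg -88.1
```

View pics/w1.png

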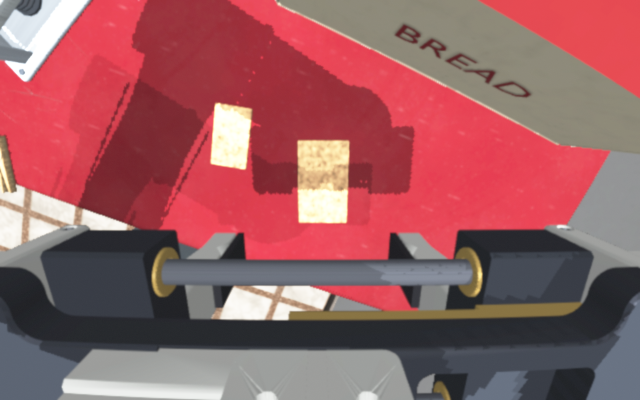

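The wrist picture shows the large cork at (323,168) between the jaws. It measures (498,-307) at 20.5°, which agrees with the top view. I'll descend.

Emit:
jog_arm(
  commands=[
    [2,-3,-25,0],
    [2,-2,-25,0],
    [0,0,-25,0],
    [0,0,-25,0],
    [0,0,-25,0],
    [0,0,-20,0],
    [0,0,-10,0],
    [0,0,0,0],
    [0,0,0,0],
    [0,0,0,0],
  ],
)

```text
clock: 3.73
tool_pos: [0.5017, -0.3077, 0.0333]
orientation: [179.9, -0.1, 20.7]
force: [0.1, -0.1, 0.2]
opening: 0.0869
```

```bash
python3 - <<'E'
from h import *
o=get_obs();print(o["tool_pos"],o["orientation"],o["force"])
s=snapshot("wrist");c=cam(s,o);cv2.imwrite("pics/w2.png",s["image"][:,:,::-1])
E
```

```text
[ 0.50168297 -0.30769587  0.03334949] [ 1.79900738e+02 -1.06687313e-01  2.06689682e+01] [ 0.06622308 -0.13677486  0.16547909]
```

View pics/w2.png

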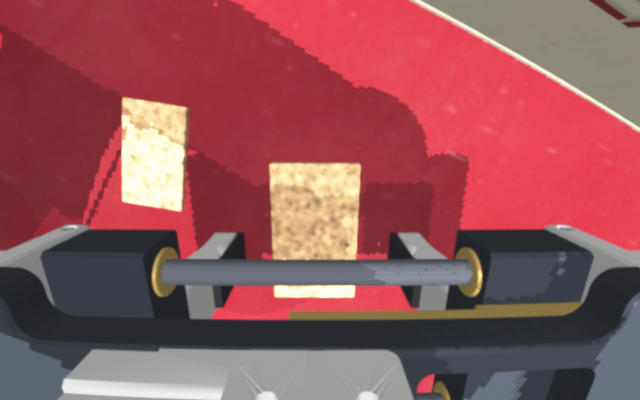

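The cork is centred between the fingers, so I'll go down to about 3 mm and grip.

Emit:
jog_arm(
  commands=[
    [-3,1,-10,0],
    [0,0,-10,0],
    [0,0,-6,0],
    [0,0,-4,0],
    [0,0,0,0],
    [0,0,0,0],
    [0,0,0,0],
    [0,0,0,0],
    [0,0,0,0],
    [0,0,0,0],
  ],
)

```text
clock: 4.62
tool_pos: [0.4974, -0.3064, 0.0016]
orientation: [180.0, -0.0, 20.6]
force: [0.3, -0.5, -0.4]
opening: 0.087
```

Emit:
jog_arm(
  commands=[
    [0,0,0,0],
    [0,0,0,0],
    [0,0,0,0],
    [0,0,0,0],
    [0,0,0,0],
    [0,0,0,0],
    [0,0,0,0],
    [0,0,0,0],
    [0,0,0,0],
    [0,0,0,0],
  ],
  fingers=50,
)

```text
clock: 5.45
tool_pos: [0.4973, -0.3064, 0.0016]
orientation: [180.0, -0.0, 20.6]
force: [0.1, 0.0, 0.3]
opening: 0.0593
```

Emit:
jog_arm(
  commands=[
    [0,0,10,0],
    [0,0,20,0],
    [0,0,25,0],
    [0,0,25,0],
    [0,0,25,0],
    [0,0,25,0],
    [0,0,20,0],
    [0,0,0,0],
    [0,0,0,0],
    [0,0,0,0],
  ],
)

```text
clock: 6.28
tool_pos: [0.4969, -0.3062, 0.1516]
orientation: [-180.0, -0.0, 20.6]
force: [0.5, -0.4, -1.1]
opening: 0.0591
```

```bash
python3 - <<'E'
from h import *
o=get_obs();print(o["tool_pos"],o["orientation"],o["force"],o["opening"])
s=snapshot("wrist");cv2.imwrite("pics/w3.png",s["image"][:,:,::-1])
E
```

```text
[ 0.49688236 -0.30618123  0.15161454] [-1.79981152e+02 -7.65408476e-03  2.06114318e+01] [ 0.46722169 -0.42501125 -1.13117903] 0.059136881078085665
```

View pics/w3.png

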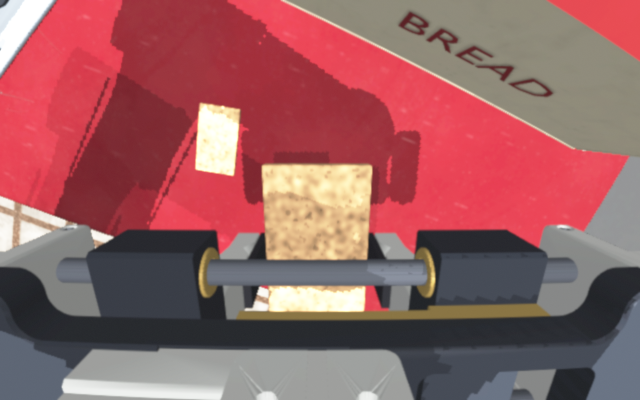

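The cork is held squarely. Its far edge is at row 163 and its near edge at row 311, so I can work out its offset in the hand.

```bash
cat >> h.py <<'E'
def inhand(px,ztool):
    "px corners of held object's top at tool z = -ztool -> tool coords (mm)"
    o=get_obs();s=snapshot("wrist");c=cam(s,o)
    P=toplane(c,px,o["tool_pos"][2]+ztool)-o["tool_pos"]
    R=Rn.from_euler("xyz",o["orientation"],degrees=True).as_matrix()
    return (P@R*1000).round(1)
E
python3 - <<'E'
from h import *
print(inhand([[263,164],[372,164],[270,311],[365,311]],0.0064))
E
```

```text
[[ 51.  -28.2  -6.4]
 [ 50.9  30.1  -6.5]
 [-41.  -28.8  -6.3]
 [-41.   30.7  -6.4]]
```

Emit:
jog_arm(
  commands=[
    [8,37,0,-5],
    [8,37,0,-5],
    [8,37,0,-5],
    [8,37,0,-5],
    [8,37,0,-5],
    [8,37,0,-5],
    [8,37,0,-5],
    [8,37,0,-5],
    [8,37,0,-4],
    [8,38,0,-4],
  ],
)

```text
clock: 7.22
tool_pos: [0.5768, 0.0662, 0.1506]
orientation: [179.9, 0.1, -27.6]
force: [0.4, -0.4, 0.1]
opening: 0.0595
```

Emit:
jog_arm(
  commands=[
    [0,0,0,0],
    [0,0,0,0],
    [0,0,0,0],
    [0,0,0,0],
    [0,0,0,0],
    [0,0,0,0],
    [0,0,0,0],
    [0,0,0,0],
    [0,0,0,0],
    [0,0,0,0],
  ],
)

```text
clock: 8.05
tool_pos: [0.5773, 0.0644, 0.1517]
orientation: [-180.0, -0.0, -27.4]
force: [-0.2, 0.3, 0.2]
opening: 0.0591
```

```bash
python3 - <<'E'
from h import *
o=get_obs();print(o["tool_pos"],o["orientation"],o["force"],o["opening"])
s=snapshot("wrist");cv2.imwrite("pics/w4.png",s["image"][:,:,::-1])
s=snapshot("scene");cv2.imwrite("pics/s4.png",cv2.resize(s["image"][130:260,200:400],None,fx=4,fy=4,interpolation=2)[:,:,::-1])
E
```

```text
[0.57733488 0.06440573 0.15165899] [-1.79990338e+02 -6.42963510e-03 -2.73917509e+01] [-0.16374672  0.3357181   0.15141933] 0.05908002903805354
```

View pics/w4.png

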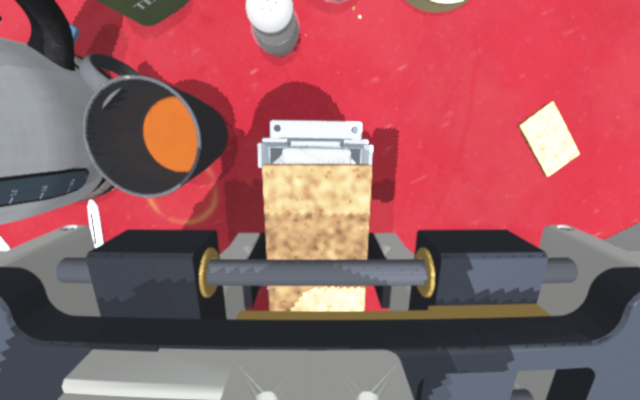

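View pics/s4.png

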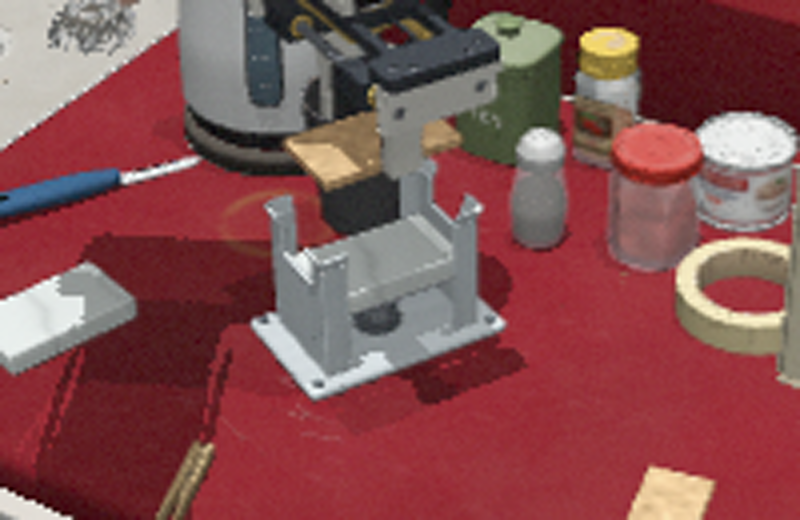

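The wrist view shows the far end of the caddy at rows 121–165, right behind the cork. I'll compute the residual offset.

```bash
python3 - <<'E'
from h import *
s=snapshot("wrist");cv2.imwrite("pics/w4z.png",cv2.resize(s["image"][105:195,240:390],None,fx=5,fy=5,interpolation=2)[:,:,::-1])
o=get_obs();c=cam(s,o)
A0=Rn.from_euler("xyz",o["orientation"],degrees=True).as_matrix()
P=toplane(c,[[271,122],[362,121]],0.008)-o["tool_pos"];print((P@A0*1000).round(1))
E
```

```text
[[ 73.8 -46.3 143.6]
 [ 74.8  47.1 143.6]]
```

View pics/w4z.png

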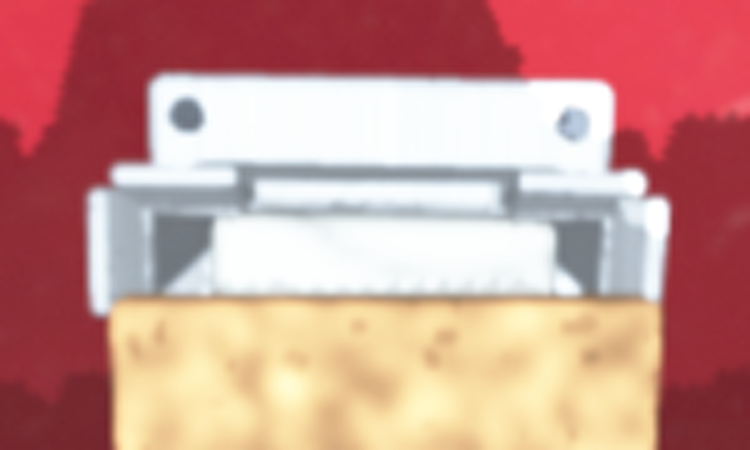

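```bash
python3 - <<'E'
from h import *
o=get_obs();s=snapshot("wrist");c=cam(s,o)
A0=Rn.from_euler("xyz",o["orientation"],degrees=True).as_matrix()
f=lambda L:(np.array(L)+.5)/5-.5+[240,105]
for L,z in(([[149,74],[613,82]],.008),([[214,222],[556,224]],.064),([[250,180],[505,182]],.074)):
    P=toplane(c,f(L),z); d=P[1]-P[0]
    print(((P-o["tool_pos"])@A0*1000).round(1),P.round(4),np.degrees(np.arctan2(d[1],d[0]))+90, np.linalg.norm(d))
E
```

```text
[[ 76.4 -47.8 143.6]
 [ 74.8  47.3 143.6]] [[ 0.6672  0.0719  0.008 ]
 [ 0.622  -0.0118  0.008 ]] -28.3632529101516 0.09517003917002904
[[ 51.2 -28.7  87.6]
 [ 50.8  29.8  87.6]] [[0.636  0.0665 0.064 ]
 [0.6087 0.0148 0.064 ]] -27.7321654823739 0.0585039272419505
[[ 58.8 -21.4  77.6]
 [ 58.4  20.1  77.6]] [[0.6394 0.0566 0.074 ]
 [0.62   0.0199 0.074 ]] -27.84890569513442 0.041527380348757977
```

The offset between cork, caddy and lower tile is within 1 mm. I'll lower straight down about 84 mm.

Emit:
jog_arm(
  commands=[
    [0,0,-12,-0.5],
    [0,0,-15,0],
    [0,0,-15,0],
    [0,0,-12,0],
    [0,0,-10,0],
    [0,0,-10,0],
    [0,0,-6,0],
    [0,0,-4,0],
    [0,0,0,0],
    [0,0,0,0],
  ],
)

```text
clock: 9.08
tool_pos: [0.5775, 0.0646, 0.0677]
orientation: [-180.0, -0.0, -27.9]
force: [1.0, 0.3, -0.0]
opening: 0.0594
```

```bash
python3 - <<'E'
from h import *
o=get_obs();print(o["tool_pos"],o["orientation"],o["force"],o["opening"])
s=snapshot("wrist");cv2.imwrite("pics/w5.png",s["image"][:,:,::-1])
s=snapshot("scene");cv2.imwrite("pics/s5.png",cv2.resize(s["image"][130:260,200:400],None,fx=4,fy=4,interpolation=2)[:,:,::-1])
E
```

```text
[0.5775189  0.06464172 0.06774726] [-1.79997751e+02 -1.29562389e-02 -2.78661650e+01] [ 0.99921096  0.33557738 -0.01983583] 0.05936190493999469
```

View pics/w5.png

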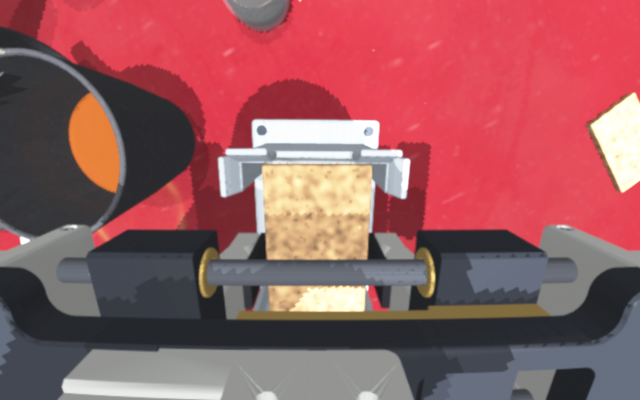

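View pics/s5.png

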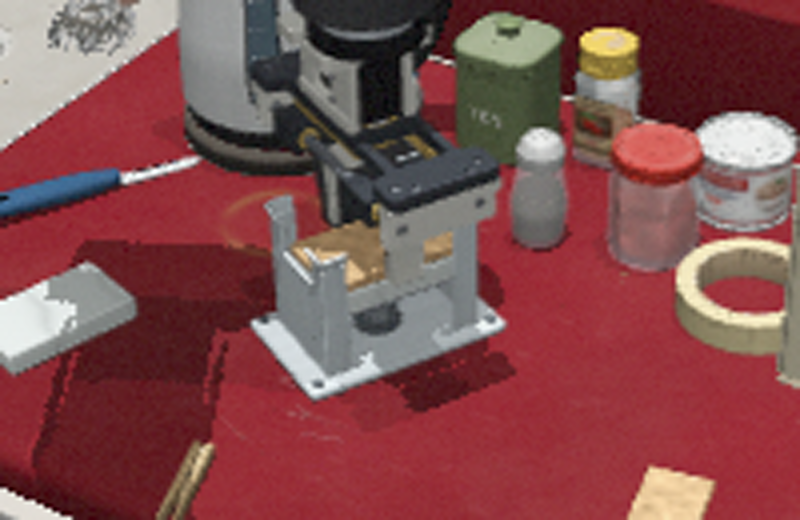

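The cork is inside the guides with no contact force. I'll go 2 mm lower and release.

Emit:
jog_arm(
  commands=[
    [0,0,-1,0],
    [0,0,-1,0],
    [0,0,0,0],
    [0,0,0,0],
    [0,0,0,0],
    [0,0,0,0],
    [0,0,0,0],
    [0,0,0,0],
    [0,0,0,0],
    [0,0,0,0],
  ],
)

```text
clock: 10.02
tool_pos: [0.5773, 0.0646, 0.0656]
orientation: [-180.0, -0.0, -27.9]
force: [0.9, -0.0, 0.6]
opening: 0.0596
```

Emit:
jog_arm(
  commands=[
    [0,0,0,0],
    [0,0,0,0],
    [0,0,0,0],
    [0,0,0,0],
    [0,0,0,0],
    [0,0,0,0],
    [0,0,0,0],
    [0,0,0,0],
    [0,0,0,0],
    [0,0,0,0],
  ],
  fingers=87,
)

```text
clock: 10.85
tool_pos: [0.5773, 0.0646, 0.0656]
orientation: [180.0, -0.0, -27.9]
force: [-0.0, 0.2, -1.6]
opening: 0.087
```

Emit:
jog_arm(
  commands=[
    [0,0,10,0],
    [0,0,20,0],
    [0,0,25,0],
    [0,0,25,0],
    [0,0,25,0],
    [0,0,15,0],
    [0,0,0,0],
    [0,0,0,0],
    [0,0,0,0],
    [0,0,0,0],
  ],
)

```text
clock: 11.68
tool_pos: [0.5767, 0.0644, 0.1848]
orientation: [179.9, 0.1, -27.9]
force: [-0.5, -0.6, -1.0]
opening: 0.0869
```

```bash
python3 - <<'E'
from h import *
o=get_obs();print(o["tool_pos"],o["orientation"],o["force"],o["opening"])
s=snapshot("wrist");cv2.imwrite("pics/w6.png",s["image"][:,:,::-1])
E
```

```text
[0.57669045 0.06441161 0.18484793] [ 1.79942030e+02  5.93660451e-02 -2.78828942e+01] [-0.48537137 -0.6497533  -1.02883237] 0.08694602200962863
```

View pics/w6.png

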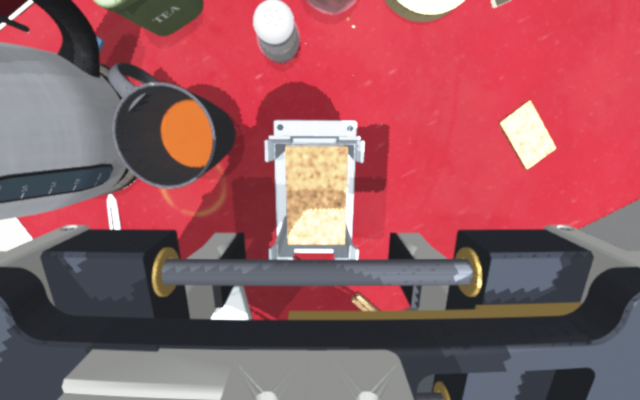

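The cork is flat inside the guides at (317,195). Next is the tile.

Emit:
jog_arm(
  commands=[
    [-18,32,0,1.6],
    [-18,33,0,1.6],
    [-18,33,0,1.6],
    [-18,33,0,1.6],
    [-18,33,0,1.6],
    [-18,33,0,1.5],
    [0,0,0,0],
    [0,0,0,0],
    [0,0,0,0],
    [0,0,0,0],
  ],
)

```text
clock: 12.57
tool_pos: [0.4695, 0.2608, 0.1851]
orientation: [179.9, 0.0, -18.4]
force: [0.4, -0.2, -0.4]
opening: 0.087
```

```bash
python3 - <<'E'
from h import *
o=get_obs();print(o["tool_pos"],o["orientation"],o["force"],o["opening"])
s=snapshot("wrist");c=cam(s,o);cv2.imwrite("pics/w7.png",s["image"][:,:,::-1])
im=s["image"].astype(int);r,g,b=im[...,0],im[...,1],im[...,2]
m=(r>100)&(g>100)&(b>95); m[230:]=0
rect(c,m,0.018)
E
```

```text
[0.46945685 0.26080391 0.18509844] [ 1.79941924e+02  2.16799599e-02 -1.84261132e+01] [ 0.4095058  -0.22087094 -0.41295045] 0.08696131519778658
px [ 70. 131.] ctr [634.2 510.3] size [250.1 262. ] long axis deg -18.0
px [430.  60.] ctr [559.3  81.7] size [ 94.2 105.6] long axis deg -28.5
px [487.  44.] ctr [556.6  28.4] size [118.3  91.1] long axis deg 66.8
px [211.  40.] ctr [655.1 314.1] size [15.  62.4] long axis deg -30.4
px [317. 185.] ctr [469.1 260.1] size [60.1 99.8] long axis deg -18.1
px [502. 214.] ctr [367.1  58.8] size [123.3  51.5] long axis deg 55.5
```

View pics/w7.png

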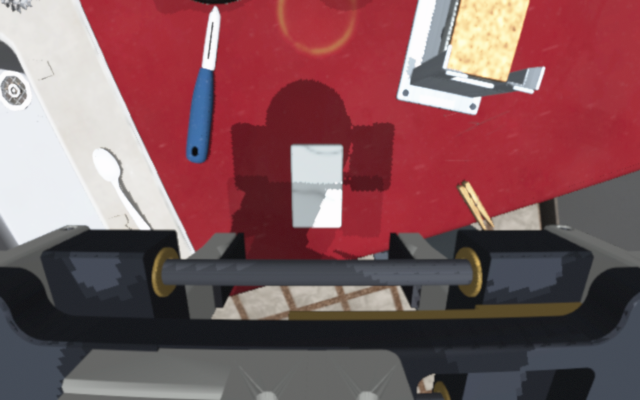

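The tile at (317,185) measures (469,260) at -18.1°, which agrees with the top view. I'll descend 181 mm.

Emit:
jog_arm(
  commands=[
    [0,-1,-20,0.3],
    [0,0,-25,0],
    [0,0,-25,0],
    [0,0,-25,0],
    [0,0,-25,0],
    [0,0,-25,0],
    [0,0,-15,0],
    [0,0,0,0],
    [0,0,0,0],
    [0,0,0,0],
  ],
)

```text
clock: 13.45
tool_pos: [0.4702, 0.2605, 0.0265]
orientation: [-180.0, -0.0, -18.1]
force: [0.1, -1.0, -0.0]
opening: 0.087
```

Emit:
jog_arm(
  commands=[
    [0,0,-10,0],
    [0,0,-7,0],
    [0,0,-3,0],
    [0,0,0,0],
    [0,0,0,0],
    [0,0,0,0],
    [0,0,0,0],
    [0,0,0,0],
    [0,0,0,0],
    [0,0,0,0],
  ],
)

```text
clock: 14.28
tool_pos: [0.4693, 0.2606, 0.0057]
orientation: [-180.0, -0.0, -18.1]
force: [0.4, 0.3, 0.0]
opening: 0.0869
```

Emit:
jog_arm(
  commands=[
    [0,0,0,0],
    [0,0,0,0],
    [0,0,0,0],
    [0,0,0,0],
    [0,0,0,0],
    [0,0,0,0],
    [0,0,0,0],
    [0,0,0,0],
    [0,0,0,0],
    [0,0,0,0],
  ],
  fingers=50,
)

```text
clock: 15.12
tool_pos: [0.4693, 0.2606, 0.0055]
orientation: [180.0, -0.0, -18.1]
force: [1.0, -0.3, -0.7]
opening: 0.06
```

Emit:
jog_arm(
  commands=[
    [0,0,10,0],
    [0,0,20,0],
    [0,0,25,0],
    [0,0,25,0],
    [0,0,25,0],
    [0,0,25,0],
    [0,0,20,0],
    [0,0,0,0],
    [0,0,0,0],
    [0,0,0,0],
  ],
)

```text
clock: 15.95
tool_pos: [0.4686, 0.2601, 0.1551]
orientation: [180.0, 0.1, -18.1]
force: [-0.8, -0.3, -3.0]
opening: 0.0598
```

Emit:
jog_arm(
  commands=[
    [13,-24,0,-1.2],
    [13,-24,0,-1.2],
    [13,-24,0,-1.2],
    [14,-25,0,-1.2],
    [14,-25,0,-1.2],
    [14,-25,0,-1.2],
    [14,-25,0,-1.3],
    [13,-24,0,-1.3],
    [0,0,0,0],
    [0,0,0,0],
  ],
)

```text
clock: 16.78
tool_pos: [0.5767, 0.0629, 0.1536]
orientation: [179.8, 0.1, -28.0]
force: [0.0, 0.5, -3.0]
opening: 0.0598
```

```bash
python3 - <<'E'
from h import *
o=get_obs();print(o["tool_pos"],o["orientation"],o["force"],o["opening"])
s=snapshot("wrist");cv2.imwrite("pics/w8.png",s["image"][:,:,::-1])
cv2.imwrite("pics/w8z.png",cv2.resize(s["image"][105:195,240:390],None,fx=5,fy=5,interpolation=2)[:,:,::-1])
E
```

```text
[0.57666367 0.06288734 0.15358585] [ 1.79844859e+02  1.39532368e-01 -2.80367812e+01] [ 0.04761325  0.47635111 -3.0499838 ] 0.05980737413530614
```

View pics/w8.png

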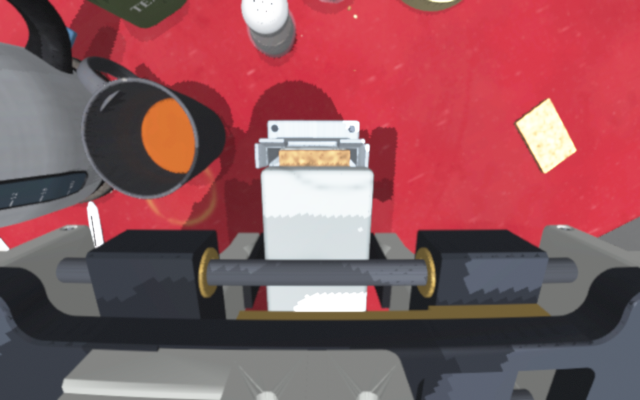

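View pics/w8z.png

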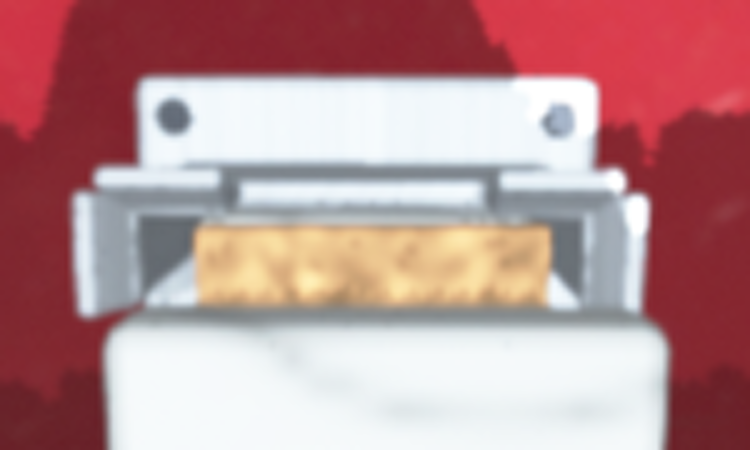

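The tile sits over the caddy, with the cork visible beyond its far edge at row 167. I'll let the arm settle and then compare positions.

Emit:
jog_arm(
  commands=[
    [0,0,0,0],
    [0,0,0,0],
    [0,0,0,0],
    [0,0,0,0],
    [0,0,0,0],
    [0,0,0,0],
    [0,0,0,0],
    [0,0,0,0],
    [0,0,0,0],
    [0,0,0,0],
  ],
)

```text
clock: 17.67
tool_pos: [0.5773, 0.0646, 0.1556]
orientation: [-180.0, -0.0, -27.9]
force: [-0.3, -0.3, -2.5]
opening: 0.0592
```

```bash
python3 - <<'E'
from h import *
o=get_obs();s=snapshot("wrist");c=cam(s,o);print(o["tool_pos"],o["orientation"],o["force"])
z=cv2.resize(s["image"][105:195,240:390],None,fx=5,fy=5,interpolation=2)[:,:,::-1]
cv2.imwrite("pics/w9z.png",z)
E
```

```text
[0.57731335 0.06458962 0.15558345] [-1.79998269e+02 -1.06379066e-03 -2.78784291e+01] [-0.34482656 -0.26440488 -2.52152694]
```

View pics/w9z.png

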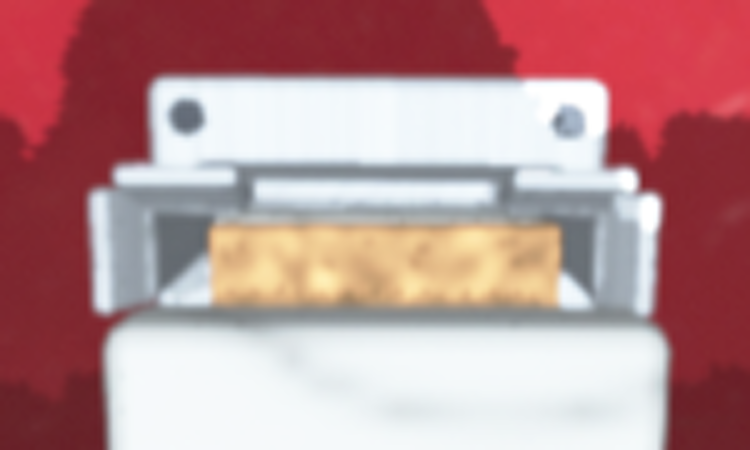

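```bash
python3 - <<'E'
from h import *
o=get_obs();s=snapshot("wrist");c=cam(s,o)
A0=Rn.from_euler("xyz",o["orientation"],degrees=True).as_matrix()
f=lambda L:(np.array(L)+.5)/5-.5+[240,105]
for n,L,z in(("cork",[[209,227],[560,227]],.072),("base",[[149,77],[609,80]],.008),("tile",[[104,316],[668,316]],o["tool_pos"][2]+.0125)):
    print(n,((toplane(c,f(L),z)-o["tool_pos"])@A0*1000).round(1))
E
```

```text
cork [[ 50.7 -29.1  83.5]
 [ 50.7  30.   83.6]]
base [[ 75.9 -48.5 147.5]
 [ 75.2  47.1 147.6]]
tile [[ 50.3 -28.4 -12.5]
 [ 50.3  29.7 -12.5]]
```

The tile, cork and caddy are aligned within 1 mm. I'll lower 77 mm.

Emit:
jog_arm(
  commands=[
    [0,0,-10,0],
    [0,0,-15,0],
    [0,0,-15,0],
    [0,0,-12,0],
    [0,0,-10,0],
    [0,0,-7,0],
    [0,0,-4,0],
    [0,0,-3,0],
    [0,0,0,0],
    [0,0,0,0],
  ],
)

```text
clock: 18.6
tool_pos: [0.5776, 0.0647, 0.0799]
orientation: [-180.0, -0.0, -27.9]
force: [0.2, 0.9, -2.4]
opening: 0.0601
```

Emit:
jog_arm(
  commands=[
    [0,0,-1,0],
    [0,0,-1,0],
    [0,0,0,0],
    [0,0,0,0],
    [0,0,0,0],
    [0,0,0,0],
    [0,0,0,0],
    [0,0,0,0],
    [0,0,0,0],
    [0,0,0,0],
  ],
)

```text
clock: 19.43
tool_pos: [0.5773, 0.0646, 0.0776]
orientation: [-180.0, -0.0, -27.9]
force: [-0.2, -0.0, -2.2]
opening: 0.0599
```

```bash
python3 - <<'E'
from h import *
o=get_obs();print(o["tool_pos"],o["orientation"],o["force"],o["opening"])
s=snapshot("wrist");cv2.imwrite("pics/w10.png",s["image"][:,:,::-1])
s=snapshot("scene");cv2.imwrite("pics/s10.png",cv2.resize(s["image"][130:260,200:400],None,fx=4,fy=4,interpolation=2)[:,:,::-1])
E
```

```text
[0.57732285 0.06459701 0.0776014 ] [-1.79998619e+02 -1.84496458e-03 -2.78726274e+01] [-0.23183534 -0.00671692 -2.24130173] 0.05987811374563168
```

View pics/w10.png

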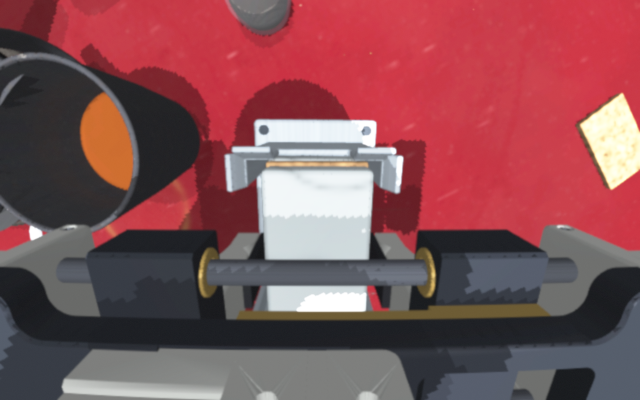

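View pics/s10.png

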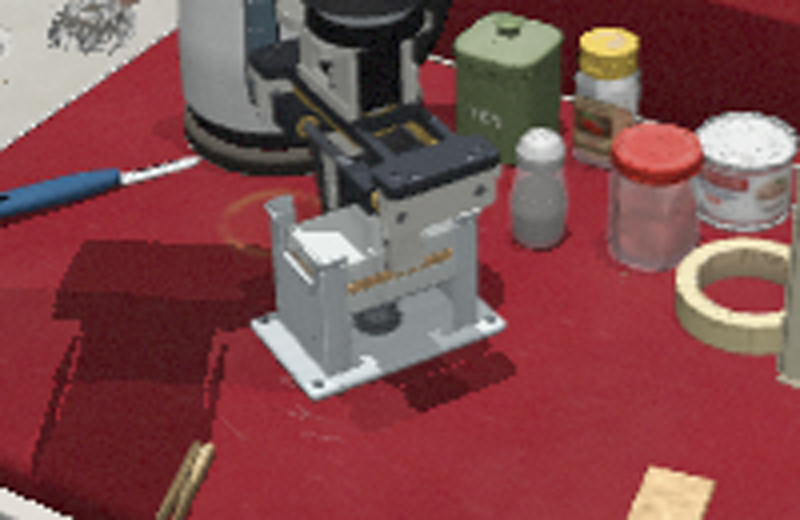

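The tile is seated in the guides but still carries weight on the gripper. I'll go down 1 mm and release.

Emit:
jog_arm(
  commands=[
    [0,0,-1,0],
    [0,0,0,0],
    [0,0,0,0],
    [0,0,0,0],
    [0,0,0,0],
    [0,0,0,0],
    [0,0,0,0],
    [0,0,0,0],
    [0,0,0,0],
    [0,0,0,0],
  ],
)

```text
clock: 20.37
tool_pos: [0.5774, 0.0646, 0.0766]
orientation: [-180.0, -0.0, -27.9]
force: [-3.4, -0.8, 4.5]
opening: 0.0597
```

Emit:
jog_arm(
  commands=[
    [0,0,0,0],
    [0,0,0,0],
    [0,0,0,0],
    [0,0,0,0],
    [0,0,0,0],
    [0,0,0,0],
    [0,0,0,0],
    [0,0,0,0],
    [0,0,0,0],
    [0,0,0,0],
  ],
  fingers=87,
)

```text
clock: 21.2
tool_pos: [0.5774, 0.0646, 0.0766]
orientation: [-180.0, -0.0, -27.9]
force: [0.7, 0.4, -0.8]
opening: 0.0875
```

Emit:
jog_arm(
  commands=[
    [0,0,5,0],
    [0,0,15,0],
    [0,0,25,0],
    [0,0,25,0],
    [0,0,25,0],
    [0,0,15,0],
    [0,0,0,0],
    [0,0,0,0],
    [0,0,0,0],
    [0,0,0,0],
  ],
)

```text
clock: 22.03
tool_pos: [0.5767, 0.0644, 0.1857]
orientation: [179.9, 0.1, -27.9]
force: [0.1, -0.1, 0.2]
opening: 0.087
```

```bash
python3 - <<'E'
from h import *
o=get_obs();print(o["tool_pos"],o["orientation"],o["force"],o["opening"])
s=snapshot("wrist");cv2.imwrite("pics/w11.png",s["image"][:,:,::-1])
E
```

```text
[0.57665809 0.06441468 0.18565541] [ 1.79935143e+02  6.86240444e-02 -2.78821719e+01] [ 0.08548986 -0.08243815  0.22214408] 0.08701573037012847
```

View pics/w11.png

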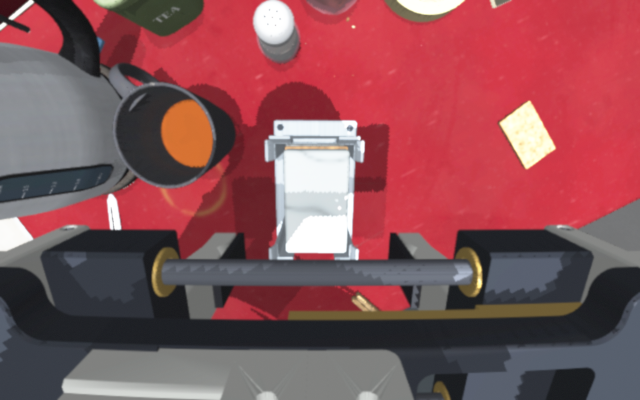

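Emit:
jog_arm(
  commands=[
    [0,0,0,0],
    [0,0,0,0],
    [0,0,0,0],
    [0,0,0,0],
    [0,0,0,0],
    [0,0,0,0],
    [0,0,0,0],
    [0,0,0,0],
    [0,0,0,0],
    [0,0,0,0],
  ],
  fingers=0,
)

```text
clock: 22.92
tool_pos: [0.5773, 0.0646, 0.1866]
orientation: [-180.0, -0.0, -27.9]
force: [0.0, -1.0, -0.1]
opening: 0.0258
```

```bash
python3 - <<'E'
from h import *
o=get_obs();s=snapshot("wrist");c=cam(s,o);print(o["tool_pos"],o["orientation"],o["force"],o["opening"])
z=cv2.resize(s["image"][110:270,240:400],None,fx=3.75,fy=3.75,interpolation=2)[:,:,::-1].copy()
A=Rn.from_euler("xyz",[180,0,-27.9],degrees=True).as_matrix()
for h,col in((.09,(255,0,0)),):
    P=np.array([[50,30,0],[50,-30,0],[-50,-30,0],[-50,30,0]])/1000@A.T+[.5778,.0645,h]
    q=proj(c,P);print(q.round(1)); cv2.polylines(z,[((q+.5-[240,110])*3.75-.5).round().astype(int)],True,col,1)
cv2.imwrite("pics/w12z.png",z)
E
```

```text
[0.57731237 0.06458813 0.1865904 ] [-1.79995131e+02 -1.78974280e-03 -2.78785183e+01] [ 0.0237478  -1.03883804 -0.11860645] 0.025798163759155297
[[349.7 148.9]
 [282.  148.9]
 [285.4 252.2]
 [346.5 252.2]]
```

View pics/w12z.png

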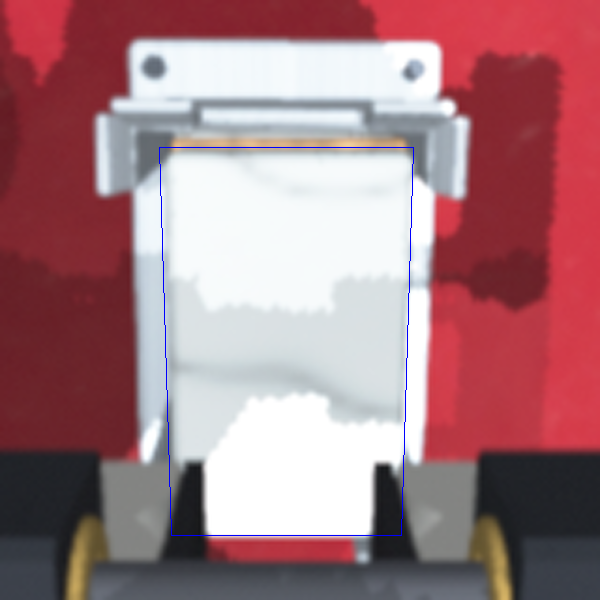

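The tile lies within about 1.5 mm of its place. With the fingers closing, I'll move to just above the tile and then press at its centre.

Emit:
jog_arm(
  commands=[
    [0,0,0,0],
    [0,0,0,0],
    [0,0,0,0],
    [0,0,-15,0],
    [0,0,-20,0],
    [0,0,-20,0],
    [0,0,-20,0],
    [0,0,-12,0],
    [0,0,0,0],
    [0,0,0,0],
  ],
)

```text
clock: 23.8
tool_pos: [0.5771, 0.0644, 0.0993]
orientation: [179.9, 0.0, -27.9]
force: [-0.3, 0.0, 1.1]
opening: 0.0006
```

Emit:
jog_arm(
  commands=[
    [0,0,-2,0],
    [0,0,-2,0],
    [0,0,-2,0],
    [0,0,-2,0],
    [0,0,-2,0],
    [0,0,0,0],
    [0,0,0,0],
    [0,0,0,0],
    [0,0,0,0],
    [0,0,0,0],
  ],
)

```text
clock: 24.63
tool_pos: [0.5775, 0.0647, 0.0899]
orientation: [-180.0, -0.0, -27.9]
force: [-2.0, -0.2, 4.1]
opening: 0.0007
```

Contact came at 89.9 mm, as expected. I'll press down 16 mm slowly.

Emit:
jog_arm(
  commands=[
    [0,0,-2,0],
    [0,0,-2,0],
    [0,0,-2,0],
    [0,0,-2,0],
    [0,0,-2,0],
    [0,0,-2,0],
    [0,0,-2,0],
    [0,0,-1,0],
    [0,0,-1,0],
    [0,0,0,0],
  ],
)

```text
clock: 25.47
tool_pos: [0.5776, 0.0647, 0.0742]
orientation: [-180.0, -0.0, -27.9]
force: [-3.6, 0.5, 11.7]
opening: 0.0007
```

Emit:
jog_arm(
  commands=[
    [0,0,0,0],
    [0,0,0,0],
    [0,0,0,0],
    [0,0,0,0],
    [0,0,0,0],
    [0,0,0,0],
    [0,0,0,0],
    [0,0,0,0],
    [0,0,0,0],
    [0,0,0,0],
  ],
)

```text
clock: 26.3
tool_pos: [0.5776, 0.0647, 0.0744]
orientation: [-180.0, -0.0, -27.9]
force: [-2.3, -0.3, 10.9]
opening: -0.0001
```

```bash
python3 - <<'E'
from h import *
o=get_obs();print(o["tool_pos"],o["orientation"],o["force"],o["opening"])
s=snapshot("wrist");cv2.imwrite("pics/w13.png",s["image"][:,:,::-1])
s=snapshot("scene");cv2.imwrite("pics/s13.png",cv2.resize(s["image"][130:260,200:400],None,fx=4,fy=4,interpolation=2)[:,:,::-1])
print(get_obs()["force"])
E
```

```text
[0.57761292 0.06466532 0.0744435 ] [-1.79973175e+02 -4.15492479e-02 -2.78527179e+01] [-2.26499138 -0.26754739 10.92286473] -6.377523167711398e-05
[-2.59381247  0.02460534 10.3529444 ]
```

View pics/w13.png

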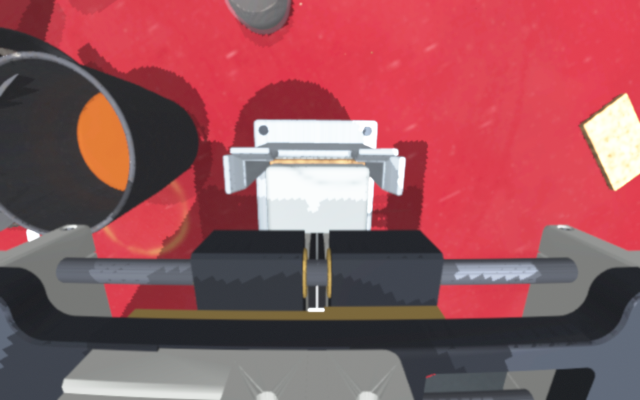

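View pics/s13.png

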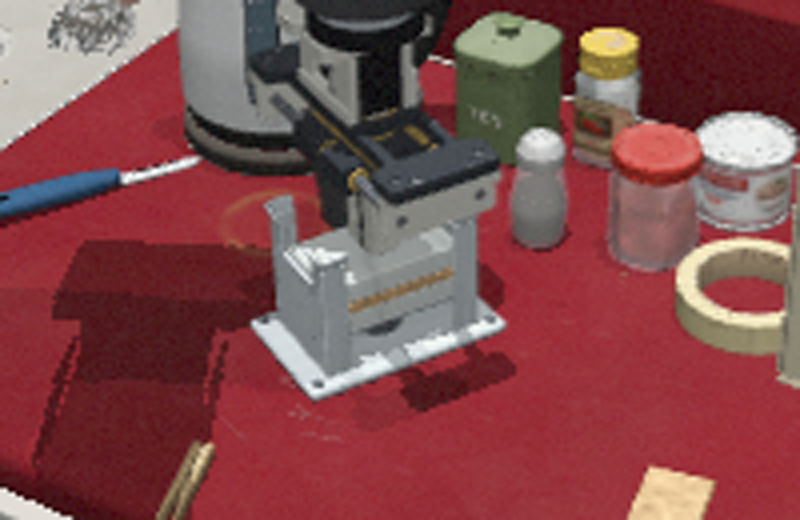

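TCP is at 74.4 mm with 10.9 N, which matches the spring spec for 16 mm of travel. It's steady and the stack looks flat and level, so I'm handing in.

```bash
python3 -c "
from plant import *
print(close_job()); o=get_obs(); print(o['clock'],o['tool_pos'],o['force'])"
```

```text
the job is handed in; nothing more can be done
None
the job is handed in; nothing more can be done
```

I laid the larger cork sheet on the lower tile and the second tile on the cork. I then pressed the stack down with closed fingers at its centre and handed the job in at about 26 s, still pressing.

**Last checks before hand-in:**
- **Height:** the fingertips stood at z = 74.4 mm, against 74 mm for the end plates. They first touched the tile at 89.9 mm, so the carrier is about 15.5 mm down.
- **Force:** about 10.9 N, close to the 11 N expected at 16 mm, and steady over the last 0.8 s.
- **Alignment:** before pressing, the upper tile was within about 1.5 mm of its place. After pressing, about 3 mm of cork shows past the upper tile's far end in the wrist picture. I judged that by eye; the limit is 11 mm.
- **Bystanders:** none was touched, and they look unmoved in the pictures; I didn't measure them.

No check failed. The only small disagreement was 1–2 mm between the top and wrist cameras, within their calibration. No verdict is reported, and the state could not be read after hand-in.

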